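# Refill the price-card tray and bring its follower up by feel

## Robot

A 7-joint arm with a two-finger parallel gripper is mounted at the origin on a cart in front of the work surface, level with it; the furniture and walls round the work are solid. World frame = base frame: x ahead of the robot, y to its left, z up, the work surface at z = 0. Lengths are in m, angles in rad, forces in N, time in s.
With the tool pointing down it reaches from about 0.35 to 0.775 m from the base axis. Payload 3.1 kg.
Tool frame: the origin (TCP) lies on the centre line of the jaws, within the pads' length; the fingertips stand 25 mm ahead of it and the grasp point (between the pads) lies 6 mm ahead of it (tip_extent is the distance from the TCP to the fingertips, in m); z points along the fingers, y is the line along which they close (so a half turn about z gives the same grasp; the last joint's range is limited). The gripper opens to 85 mm and grips with 20 to 120 N. Pads are 22 mm wide; open, the fingers measure 114 mm over their backs; the gripper's body (76 mm by 85 mm) begins 54 mm behind the grasp point. The pads swing forward as they close: fully open they stand 13 mm farther back than shut.
Start: joints at [1.279, 0.311, 0.014, 1.512, -0.004, 1.319, -0.027], TCP at [0.136, -0.533, 0.256] pointing down, gripper open.
Joint ranges: [-2.7, 2.7], [-0.3, 1.91], [-1.27, 1.3], [0.12, 2.57], [-1.44, 4.58], [0.2, 2.03], [-3.05, 3.05]. Speed limits (rad/s): [2.79, 2.79, 3.14, 3.14, 3.14, 3.14, 3.14].

## Interface

Orientations are given as a 3x3 rotation matrix whose columns are the frame's x, y, z axes.
In Python, from workcell import * gives the robot as it stands. The module is installed in compiled form; this text tells all that it offers.
- The arm moves only by the tool arm_command, never from a script. Its argument "moves" is a list of rows, each a list of 2 entries, a list of its own where there are three numbers: the shift along the tool's x, y, z in units of 50 cm (1.0 is 50 cm), then the turn, a rotation vector about the tool's x, y, z in units of 180 degrees (1.0 is 180 degrees). A call has 1 to 20 rows; each row shifts and turns the commanded pose from where the row before left it, along the tool's axes as they then stand; what a row does not reach is not made up. A row lasts 1/12 s, in which the tool goes at most 41.7 mm and 7.16 degrees, less where a joint would pass 70% of its speed; a pose out of reach is approached as far as the arm can. A call with a number of a shift or a turn outside -1 to 1 is refused whole. A call with a gripper value outside its range is refused whole. "jaw" is the finger opening in mm, from 0 to 85.4, set as the call begins (left out, the last holds). The fingers move at their own pace and stop on an object; "newtons" is the grip in N (left out, the last holds). Time passes only in rows, so rows that do not move let the fingers close. It gives the time, the measured TCP pose, the force, the opening and the grip force at its end, in the units of the state.
- read_state(): the state, without advancing time (a new reading comes with each control period).
- read_camera(name): name is "side" or "top" or "wrist"; returns (picture, depth): 400x640x3 uint8, red, green, blue; 400x640 float32, m along the optical axis (not along the pixel's ray), 0 where there is no reading.
- get_calibration(name): a dict with "fx", "fy", "cx", "cy" (pixels), "dist_coeffs" ([k1, k2, p1, p2, k3] as OpenCV has them; the pictures are not rectified), "extrinsics" (4x4, takes a point from world to camera coordinates). Camera axes: x right, y up, looking along -z (the intrinsics and any distortion apply to the point x, -y, -z); pixel columns grow to the right and rows downward; lengths in m; the calibration is good to about 2 mm. A picture is of the moment at which its call begins: read the wrist's pose just before it. get_calibration takes no time and is no camera call; for the wrist camera it gives the pose at the moment of the call.
- close_job(): hands the job in; it is judged then, once.
The state is a dict: "t": time; "joint_pos": joint angles; "joint_velocities": joint speeds; "effort": joint torques, N m; "position": TCP position; "orientation": TCP orientation; "ft_force": force on the tool from outside, world axes, zero at the start; "torque": the same for the moment, N m; "grip_width": finger opening in m; "finger_force": force on a finger pad.
Only numpy, scipy, OpenCV 4.12 (cv2) and the standard library are available. Lean on these libraries where they do the work, as an engineer would, in place of code of your own. Each camera call takes 0.05 s, during which the arm holds its last target. There are 200 camera calls.

## Task

Refill the grey price-card tray: draw its red-knobbed follower back to make room, and stand the loose packet of cards on its long edge in the open bay, across the lane like the packets under the cover. Then push the follower up until you feel the hidden row come home against the sprung plate and begin to press it back, and leave it there holding the row snug; do not ram it, hard pressure creases the cards. Leave the pin tin, the stamp and the tape measure where they are.

Things in the scene. Friction and masses are not known exactly. Their poses are not given: they have to be found in the camera images.
- card_tray: grey sheet-steel card tray fixed to the table, its length (own y) pointing away from the robot, 106 wide (x) x 272 long (y) x 70 mm high. Origin on the underside, mid-width; the tray runs from y = -142 to +130 mm. The card lane runs along its y: floor 6 mm above the underside, 98 mm wide between side walls 34 mm high. The open bay lies between the follower and the cover's mouth
- cover_mouth (a point): floor point in the mouth of the fixed steel dust cover, mid-lane, at tray y = +26 mm; axes as the tray's. From here to the far end (+y) the cover closes the lane on top and sides and hides two more packets like the loose one, 17 mm thick each, standing in a loose row (gaps up to 10 mm in all; each slides at under 0.5 N) and behind them the sprung plate
- cover_top (a point): middle of the cover's top, 70 mm above the table (underside 67 mm). The sprung plate hidden under it is clamped anywhere: at rest its face stands 40 to 84 mm beyond (+y) the cover's mouth, unseen. Pushed to +y it starts to yield at 4 N, each further mm takes 0.7 N, and it bottoms hard after 7 mm
- follower (a joint): travel of the follower along the tray's +y, m: 0 = drawn right back, grows to at most 0.140 towards the cover. Its face lies at tray y = -70 mm + travel. It slides with 4 to 6 N of drag and stays where it is left
- follower_knob (a point): middle of the follower's red plastic knob, 90 mm above the table: 34 (tray x) x 14 (tray y) x 32 mm high, from 74 to 106 mm up, so above the cover's height. Grip it across the 14 mm, along the lane. It is 50 mm behind (-y) the follower's face and always stays outside the cover; axes as the tray's
- follower_face (a point): middle of the follower's aluminium face plate, on the side that bears on the cards: the plate is 88 wide x 50 high x 4 mm, this point 33 mm above the table; +y looks at the cards
- packet: loose banded packet of blank white price cards with brown band, 85 x 55 x 17 mm, 60 g, standing on a long edge on the table in front of the tray. Own x (55 mm) points up, own y (85 mm) is level, own z is the 17 mm thickness; origin mid-width on the big face at the -z side, 27 mm above its lower edge. In the tray its z lies along the lane, either way round
- packet_mid (a point): centre of that packet, axes as the packet's
- pin_tin: round red and white pin tin, 62 mm across, 25 mm high, bystander; origin under its centre
- stamp: wooden stamp with black knob, 28 x 44 x 55 mm high, bystander; origin under its centre
- tape_measure: yellow roll-up tape measure, 52 x 69 x 20 mm, bystander; origin under its centre
- snap_press: dark green hand press at the left of the tray, fixed; keep clear of it. Origin under its base (own x from -87 to +128 mm, y from -62 to +62 mm), 0.24 m high. Its lever with a red grip leans towards the robot: the grip reaches to x = -127 mm, at y = -51 to -25 mm, 334 to 425 mm above the table, where a wrist can touch it

How it is judged:
On the way, in this order (a step that is already met when the one before it is completed fails the run):
1. the follower has been drawn back, leaving room in the bay (value of joint follower below 0.042 m), for 0.1 s.
2. the packet stands in the open bay on its long edge, let go (z of packet_mid in the frame of card_tray between 0.03 and 0.04 m and x of packet_mid in the frame of card_tray between -0.012 and 0.012 m and y of packet_mid in the frame of follower_face above 0.006 m and y of packet_mid in the frame of card_tray below 0.06 m and contact force between the fingers and packet below 0.1 N), for 0.2 s.
3. the follower presses the row against the sprung plate (contact force between follower and packet above 2.2 N), for 0.3 s.
At the end, for the whole second after the job is handed in: the packet stands on its long edge in the tray's lane, square to it within 0.1 rad and on the floor, right in front of the follower's face; the follower, let go, stays pressed on it with more than 2.2 N, so that the row is held against the sprung plate; all at rest (contact force between follower and packet above 2.2 N and y of packet_mid in the frame of follower_face between 0.006 and 0.0115 m and z of packet_mid in the frame of card_tray between 0.03 and 0.04 m and x of packet_mid in the frame of card_tray between -0.012 and 0.012 m and angle between the z axis of packet and the y axis of card_tray, either way round below 0.1 rad and angle between the x axis of packet and the z axis of card_tray, either way round below 0.1 rad and linear speed of packet below 0.01 m/s and velocity of joint follower below 0.005 m/s); the robot touches nothing.
It fails at once if the cards are creased: more than 20 N between follower and packet (contact force between follower and packet above 20 N).
It fails at once if the pin tin is moved by more than 20 mm (distance of pin_tin from where it was at the start of the episode above 0.02 m).
It fails at once if the stamp is moved by more than 20 mm (distance of stamp from where it was at the start of the episode above 0.02 m).
It fails at once if the tape measure is moved by more than 20 mm (distance of tape_measure from where it was at the start of the episode above 0.02 m).
It also fails if it takes over 59 s, if anything falls off the work surface, if the arm or the gripper's body presses on something with over 40 N, if the wrist force passes 120 N, or if a joint passes its speed limit or range.

## Working session

There is one attempt and no reset: what is moved stays moved. The work goes in short steps, Python scripts to look and compute and a tool call to move; the robot and the scene stay as the last step left them, time stands still between calls to the robot, and variables do not carry over. Pictures are saved under pics/ and viewed, at most 10 in all, crops included, and the job is handed in when it is done.

Besides the shell and the picture viewer there is one more tool, called by a JSON object that holds its "op" and its "data", one argument or row to a line. arm_command: Moves the arm, as the interface text tells. Its arguments: {"type":"object","properties":{"moves":{"type":"array","items":{"type":"array"}},"jaw":{"type":"number"},"newtons":{"type":"number"}},"required":["moves"]}

```bash
mkdir -p pics; cat > h.py <<'E'
from workcell import *
import numpy as np, cv2
def cal(n):
    c=get_calibration(n); K=np.array([[c["fx"],0,c["cx"]],[0,c["fy"],c["cy"]],[0,0,1.]])
    return K,np.array(c["dist_coeffs"],float),np.array(c["extrinsics"],float)
def save(n,img): cv2.imwrite("pics/"+n+".png",cv2.cvtColor(img,cv2.COLOR_RGB2BGR))
def cloud(dep,c):
    "world point for each pixel from depth"
    K,d,E=c; h,w=dep.shape
    uv=np.stack(np.meshgrid(np.arange(w),np.arange(h)),-1).reshape(-1,1,2).astype(np.float64)
    n=cv2.undistortPoints(uv,K,d).reshape(h,w,2)
    p=np.stack([n[...,0]*dep,-n[...,1]*dep,-dep],-1)
    return (p-E[:3,3])@E[:3,:3]
def plane(uv,z,c):
    K,d,E=c; n=cv2.undistortPoints(np.array(uv,float).reshape(-1,1,2),K,d).reshape(-1,2)
    r=np.c_[n[:,0],-n[:,1],-np.ones(len(n))]@E[:3,:3]; o=-E[:3,:3].T@E[:3,3]
    return o+r*((z-o[2])/r[:,2])[:,None]
E
python3 - <<'E'
from h import *
s=read_state(); print({k:np.round(v,3).tolist() for k,v in s.items()})
for n in("top","side"):
    c=cal(n); im,d=read_camera(n); save(n+"0",im); np.savez("pics/"+n+"0.npz",im=im,d=d)
    print(n,np.round(c[0],1).tolist(),c[1],np.round(-c[2][:3,:3].T@c[2][:3,3],3), (d>0).mean())
E
```

```text
{'t': 0.0, 'joint_pos': [1.279, 0.312, 0.014, 1.513, -0.004, 1.319, -0.027], 'joint_velocities': [-0.001, -0.001, -0.001, 0.002, 0.001, -0.0, -0.001], 'effort': [-0.0, -37.991, 0.146, -23.059, 0.012, 0.014, -0.0], 'position': [0.136, -0.532, 0.255], 'orientation': [[0.969, 0.247, -0.001], [0.247, -0.969, 0.002], [-0.0, -0.002, -1.0]], 'ft_force': [0.436, 0.012, 0.776], 'torque': [-0.006, -0.005, -0.043], 'finger_force': 0.0, 'grip_width': 0.085}
top [[367.1, 0.0, 318.4], [0.0, 367.1, 196.4], [0.0, 0.0, 1.0]] [-0.0423648  0.         0.         0.         0.       ] [ 0.422 -0.119  0.926] 0.99584375
side [[382.5, 0.0, 319.4], [0.0, 382.5, 207.6], [0.0, 0.0, 1.0]] [0.02933703 0.         0.         0.         0.        ] [0.51  0.515 0.647] 0.996265625
```

View pics/top0.png

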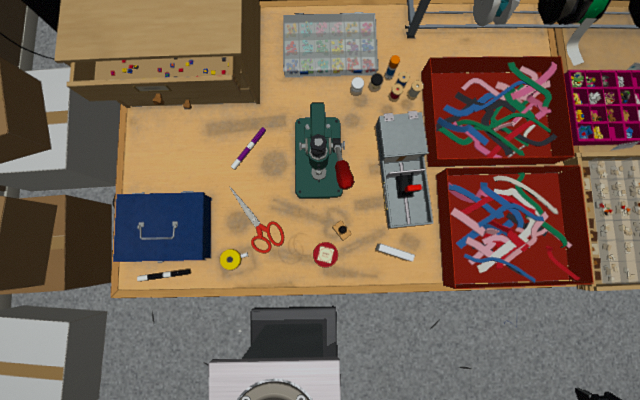

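View pics/side0.png

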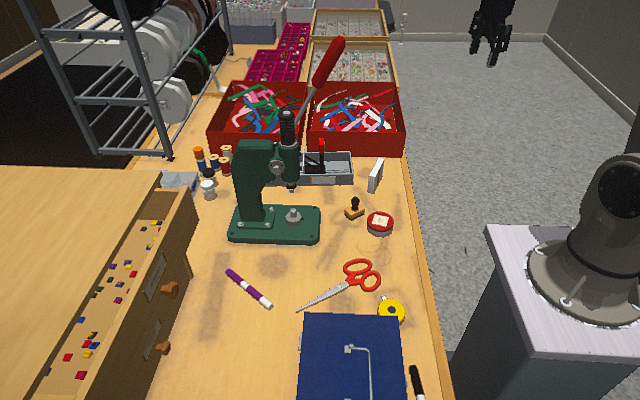

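The top view shows the tray at about x 378–430, y 112–228, the red knob at (412,187) and the white packet at (395,252). The side view shows the press and its lever to the left of the tray, and the packet standing at (376,175).

```bash
python3 - <<'E'
from h import *
def rect(P,name):
    r=cv2.minAreaRect((P[:,:2]*1000).astype(np.float32)); b=cv2.boxPoints(r)
    print(name,len(P),"c",np.round(r[0],1),"size",np.round(r[1],1),"ang",round(r[2],1),"z",np.round(np.percentile(P[:,2],[5,50,95])*1000,1),"box",np.round(b).tolist())
for n in ("top","side"):
    f=np.load(f"pics/{n}0.npz"); im,d=f["im"],f["d"]; W=cloud(d,cal(n)); x,y,z=W[...,0],W[...,1],W[...,2]
    hsv=cv2.cvtColor(im,cv2.COLOR_RGB2HSV); H,S,V=cv2.split(hsv)
    roi=(x>.25)&(x<.7)&(y>-.42)&(y<-.2)
    red=((H<8)|(H>172))&(S>150)&(V>80)
    gl=S<60
    for name,m in dict(knob=roi&red&(z>.08)&(z<.12)&(x>.4)&(y<-.28),knobtop=roi&red&(z>.1)&(z<.112)&(y<-.28),packet=roi&gl&(z>.046)&(z<.065)&(x<.4),cover=roi&gl&(z>.062)&(z<.08)&(x>.45),
      wall=roi&gl&(z>.02)&(z<.045)&(x>.37)).items():
        m=m.astype(np.uint8); k,lab,st,_=cv2.connectedComponentsWithStats(m)
        if k<2: print(n,name,"none");continue
        i=1+np.argmax(st[1:,4]); rect(W[lab==i],n+" "+name)
        if n=="top": print("  px",st[i].tolist())
im=np.load("pics/top0.npz")["im"]; save("crop",cv2.resize(im[90:290,330:450],None,fx=3,fy=3,interpolation=cv2.INTER_CUBIC))
E
```

```text
top knob 82 c [ 550.9 -337. ] size [13.1 32. ] ang 2.2 z [101.1 104.5 107.2] box [[544.0, -321.0], [545.0, -353.0], [558.0, -353.0], [557.0, -321.0]]
  px [407, 184, 15, 7, 82]
top knobtop 79 c [ 550.7 -337. ] size [12.8 32. ] ang 3.7 z [101.7 104.6 107.2] box [[543.0, -321.0], [545.0, -353.0], [558.0, -353.0], [556.0, -321.0]]
  px [407, 184, 15, 7, 79]
top packet 86 c [ 393.1 -316.2] size [48.4 14. ] ang 88.5 z [51.5 54.4 56.6] box [[385.0, -340.0], [399.0, -341.0], [401.0, -292.0], [387.0, -292.0]]
  px [393, 254, 22, 7, 86]
top cover 1156 c [ 667.5 -328.5] size [ 68.2 105.5] ang 3.2 z [66.9 69.3 71.9] box [[631.0, -278.0], [636.0, -383.0], [705.0, -379.0], [699.0, -274.0]]
  px [381, 129, 47, 29, 1156]
top wall 502 c [ 585.  -334.4] size [235.5 106.2] ang 4.1 z [21.3 34.3 38.3] box [[464.0, -290.0], [471.0, -396.0], [706.0, -379.0], [699.0, -273.0]]
  px [378, 133, 55, 95, 502]
side knob 66 c [ 552.3 -332.2] size [10.5 32.5] ang 2.8 z [ 82.6 101.8 105.1] box [[546.0, -316.0], [548.0, -349.0], [558.0, -348.0], [557.0, -316.0]]
side knobtop 37 c [ 552.3 -332.9] size [10.5 31.1] ang 2.6 z [101.2 103.8 105.4] box [[546.0, -318.0], [548.0, -349.0], [558.0, -348.0], [557.0, -317.0]]
side packet 35 c [ 393.3 -316. ] size [40.2 11. ] ang 86.3 z [51.4 53.8 55.1] box [[386.0, -336.0], [397.0, -336.0], [400.0, -296.0], [389.0, -296.0]]
side cover 5 c [ 681.8 -373.7] size [5.7 5.5] ang 64.7 z [68.4 68.8 69.4] box [[678.0, -375.0], [683.0, -377.0], [685.0, -372.0], [681.0, -370.0]]
side wall 434 c [ 540.6 -335. ] size [143.2 110.1] ang 4.8 z [21.3 29.3 35.4] box [[465.0, -286.0], [474.0, -396.0], [617.0, -384.0], [607.0, -274.0]]
```

View pics/crop.png

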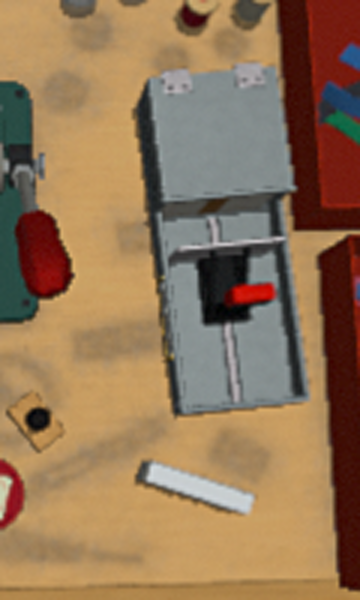

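The crop shows the tray tilted slightly, the follower plate at (225,245) and its knob at (250,293). The packet's top runs from (148,465) to (253,500) and nothing stands close to it. Next I'll refine the packet and grip positions by casting rays.

```bash
python3 - <<'E'
from h import *
f=np.load("pics/top0.npz"); im,d=f["im"],f["d"]; c=cal("top"); W=cloud(d,c); x,y,z=np.moveaxis(W,-1,0)
H,S,V=cv2.split(cv2.cvtColor(im,cv2.COLOR_RGB2HSV))
roi=(x>.3)&(x<.45)&(y>-.42)&(y<-.2)
for t in (140,170,200):
    m=(roi&(S<70)&(V>t)).astype(np.uint8); k,lab,st,_=cv2.connectedComponentsWithStats(m); i=1+np.argmax(st[1:,4])
    vu=np.argwhere(lab==i); P=plane(vu[:,::-1],.055,c)
    r=cv2.minAreaRect((P[:,:2]*1000).astype(np.float32)); print(t,len(vu),np.round(r[0]),np.round(r[1]),r[2]); print(np.round(cv2.boxPoints(r)).tolist())
f=np.load("pics/side0.npz"); im,d=f["im"],f["d"]; cs=cal("side");W=cloud(d,cs); xs,ys,zs=np.moveaxis(W,-1,0)
H2,S2,V2=cv2.split(cv2.cvtColor(im,cv2.COLOR_RGB2HSV))
m=(xs>.3)&(xs<.46)&(ys>-.42)&(ys<-.22)&(S2<70)&(zs>.01)
P=W[m]*1000; q=cv2.minAreaRect(P[:,:2].astype(np.float32)); print("side packet",len(P),q,np.round(np.percentile(P[:,2],[2,98])))
m=((H2<8)|(H2>172))&(S2>150)&(zs>.3)&(zs<.45)&(ys<.2)&(xs<.8); P=W[m]*1000; print("grip",len(P),np.round(np.percentile(P,[2,98],axis=0)))
hi=(z>.2)&(z<.25)&(x>.4)&(y<0)&(y>-.25); 
for n,Wm in(("bodyhi",(zs>.1)&(zs<.3)&(xs>.4)&(xs<.85)&(ys<0)&(ys>-.26)),): P=W[Wm]*1000; print(n,np.round(np.percentile(P,[2,98],axis=0)))
E
```

```text
140 262 [ 405. -299.] [85. 17.] 70.19941711425781
[[383.0, -336.0], [399.0, -342.0], [428.0, -262.0], [412.0, -257.0]]
170 236 [ 406. -300.] [84. 16.] 70.19707489013672
[[384.0, -336.0], [399.0, -342.0], [427.0, -263.0], [412.0, -257.0]]
200 179 [ 405. -299.] [81. 12.] 70.2015380859375
[[386.0, -335.0], [397.0, -339.0], [424.0, -263.0], [413.0, -259.0]]
side packet 266 ((406.60125732421875, -295.3186950683594), (87.54300689697266, 17.271059036254883), 70.49327087402344) [12. 55.]
grip 741 [[ 506. -156.  340.]
 [ 558. -143.  422.]]
bodyhi [[ 586. -152.  109.]
 [ 721.  -92.  297.]]
```

{"op": "arm_command", "data": {
  "moves": [
    [[0.056,-0.011,0.0095],[0,0,0]],
    [[0.056,-0.011,0.0095],[0,0,0]],
    [[0.056,-0.011,0.0095],[0,0,0]],
    [[0.056,-0.011,0.0095],[0,0,0]],
    [[0.056,-0.011,0.0095],[0,0,0]],
    [[0.056,-0.011,0.0095],[0,0,0]],
    [[0.056,-0.011,0.0095],[0,0,0]],
    [[0.056,-0.011,0.0095],[0,0,0]],
    [[0.056,-0.011,0.0095],[0,0,0]],
    [[0.056,-0.011,0.0095],[0,0,0]],
    [[0.056,-0.011,0.0095],[0,0,0]],
    [[0.056,-0.011,0.0095],[0,0,0]],
    [[0.056,-0.011,0.0095],[0,0,0]],
    [[0.056,-0.011,0.0095],[0,0,0]],
    [[0.056,-0.011,0.0095],[0,0,0]],
    [[0.056,-0.011,0.0095],[0,0,0]]
  ],
  "jaw": 50
}}

```text
t: 1.43
position: [0.5491, -0.336, 0.1793]
orientation: [[0.969, 0.247, -0.001], [0.247, -0.969, 0.001], [-0.001, -0.001, -1.0]]
ft_force: [-0.1, 0.1, 0.5]
grip_width: 0.0498
finger_force: 0.0
```

{"op": "arm_command", "data": {
  "moves": [
    [[0,0,0],[0,0,-0.037]],
    [[0,0,0],[0,0,-0.037]],
    [[0,0,0],[0,0,-0.037]],
    [[0,0,0],[0,0,-0.037]],
    [[0,0,0],[0,0,-0.037]],
    [[0,0,0],[0,0,-0.037]],
    [[0,0,0],[0,0,-0.037]],
    [[0,0,0],[0,0,-0.037]],
    [[0,0,0],[0,0,-0.037]],
    [[0,0,0],[0,0,-0.037]],
    [[0,0,0],[0,0,-0.037]],
    [[0,0,0],[0,0,-0.037]],
    [[0,0,0],[0,0,0]]
  ]
}}

```text
t: 2.52
position: [0.5478, -0.3369, 0.1794]
orientation: [[-0.076, 0.997, -0.001], [0.997, 0.076, 0.001], [0.001, -0.001, -1.0]]
ft_force: [0.0, -0.3, -0.1]
grip_width: 0.0497
finger_force: 0.0
```

```bash
cat >> h.py <<'E'
def go(x,y,z,yaw):
    "tool-unit shift at the present attitude to the target, and turn about tool z"
    s=read_state(); R=np.array(s["orientation"]); p=np.array(s["position"])
    a=np.degrees(np.arctan2(R[1,1],R[0,1]))
    print("t",round(s["t"],2),"p",np.round(p,4),"yaw",round(a,2),"Rz",np.round(R[:,2],4),"F",np.round(s["ft_force"],2),"w",round(s["grip_width"],4),"j",np.round(s["joint_pos"],2))
    print("shift units",np.round(R.T@(np.array([x,y,z])-p)/.5,4),"turn z units",round(-(yaw-a)/180,4))
E
python3 - <<'E'
from h import *
go(.551,-.3365,.104,4.1)
c=cal("wrist"); im,d=read_camera("wrist"); save("w1",im); np.savez("pics/w1.npz",im=im,d=d)
W=cloud(d,c); H,S,V=cv2.split(cv2.cvtColor(im,cv2.COLOR_RGB2HSV))
m=((H<8)|(H>172))&(S>150)&(W[...,2]>.097)&(W[...,2]<.115)
P=W[m]*1000; print(len(P),cv2.minAreaRect(P[:,:2].astype(np.float32)) if len(P) else 0,P[:,2].mean())
E
```

```text
t 2.52 p [ 0.5478 -0.3369  0.1794] yaw 4.33 Rz [-0.0012  0.0011 -1.    ] F [ 0.03 -0.31 -0.12] w 0.0497 j [ 0.81  0.59 -0.46  1.33  0.26  1.28  0.42]
shift units [1.000e-04 6.600e-03 1.509e-01] turn z units 0.0013
753 ((551.0040893554688, -337.54534912109375), (13.452420234680176, 32.02793884277344), 4.257087707519531) 105.46473196592706
```

View pics/w1.png

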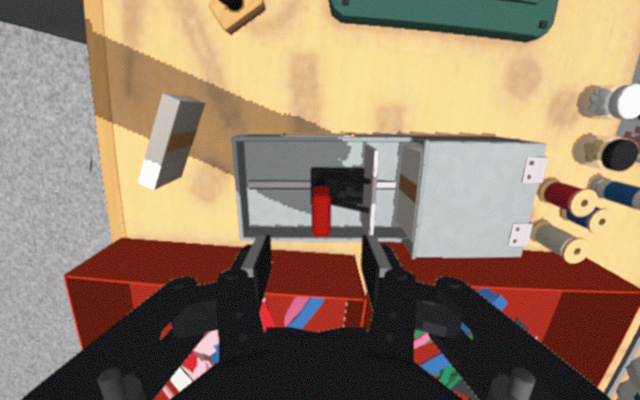

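The wrist view shows the knob at (320,210) under the jaws and between the finger planes. It measures at (551, -337.5), yaw 4.3°, top 105 mm, which agrees with the top view.

{"op": "arm_command", "data": {
  "moves": [
    [[-0.001,0.0066,0.03],[0,0,0]],
    [[0,0,0.04],[0,0,0]],
    [[0,0,0.04],[0,0,0]],
    [[0,0,0.03],[0,0,0]],
    [[0,0,0.011],[0,0,0]],
    [[0,0,0],[0,0,0]]
  ]
}}

```text
t: 3.07
position: [0.5502, -0.3366, 0.1026]
orientation: [[-0.072, 0.997, -0.004], [0.997, 0.072, 0.002], [0.002, -0.004, -1.0]]
ft_force: [-0.6, -0.4, -0.3]
grip_width: 0.0501
finger_force: 0.0
```

{"op": "arm_command", "data": {
  "moves": [
    [[0,0,0],[0,0,0]],
    [[0,0,0],[0,0,0]],
    [[0,0,0],[0,0,0]],
    [[0,0,0],[0,0,0]],
    [[0,0,0],[0,0,0]],
    [[0,0,0],[0,0,0]],
    [[0,0,0],[0,0,0]]
  ],
  "jaw": 0,
  "newtons": 30
}}

```text
t: 3.65
position: [0.5522, -0.3376, 0.1064]
orientation: [[-0.074, 0.997, 0.002], [0.997, 0.074, -0.001], [-0.002, 0.002, -1.0]]
ft_force: [-1.7, 0.0, 5.3]
grip_width: 0.0132
finger_force: 33.3
```

{"op": "arm_command", "data": {
  "moves": [
    [[0,-0.006,0],[0,0,0]],
    [[0,-0.012,0],[0,0,0]],
    [[0,-0.016,0],[0,0,0]],
    [[0,-0.016,0],[0,0,0]],
    [[0,-0.016,0],[0,0,0]],
    [[0,-0.016,0],[0,0,0]],
    [[0,-0.01,0],[0,0,0]],
    [[0,0,0],[0,0,0]],
    [[0,0,0],[0,0,0]]
  ]
}}

```text
t: 4.4
position: [0.5079, -0.3409, 0.1064]
orientation: [[-0.074, 0.997, 0.005], [0.997, 0.074, -0.002], [-0.002, 0.005, -1.0]]
ft_force: [3.3, -0.2, 5.2]
grip_width: 0.0137
finger_force: 33.4
```

{"op": "arm_command", "data": {
  "moves": [
    [[0,0,0],[0,0,0]],
    [[0,0,0],[0,0,0]],
    [[0,0,0],[0,0,0]],
    [[0,0,0],[0,0,0]],
    [[0,0,-0.03],[0,0,0]],
    [[0,0,-0.06],[0,0,0]],
    [[0,0,-0.06],[0,0,0]],
    [[0,0,0],[0,0,0]],
    [[0,0,0],[0,0,0]]
  ],
  "jaw": 45
}}

```text
t: 5.15
position: [0.5067, -0.3411, 0.1817]
orientation: [[-0.074, 0.997, 0.003], [0.997, 0.074, -0.002], [-0.003, 0.003, -1.0]]
ft_force: [0.2, -0.0, -0.3]
grip_width: 0.0452
finger_force: 0.0
```

```bash
python3 - <<'E'
from h import *
go(.4055,-.2985,.14,-19.8)
W_={}
for n in("top","wrist"):
    c=cal(n); im,d=read_camera(n); save(n+"2",im); W=cloud(d,c); H,S,V=cv2.split(cv2.cvtColor(im,cv2.COLOR_RGB2HSV)); z=W[...,2]
    m=((H<8)|(H>172))&(S>150)&(z>.097)&(z<.115)&(W[...,0]>.4); P=W[m]*1000; print(n,"knob",len(P),cv2.minAreaRect(P[:,:2].astype(np.float32)) if len(P)>4 else 0)
    m=(S<100)&(V>90)&(z>.048)&(z<.062)&(W[...,0]>.35)&(W[...,0]<.45)&(W[...,1]<-.24)&(W[...,1]>-.36); P=W[m]*1000; print(n,"packet",len(P),cv2.minAreaRect(P[:,:2].astype(np.float32)) if len(P)>4 else 0)
E
```

```text
t 5.15 p [ 0.5067 -0.3411  0.1817] yaw 4.22 Rz [ 0.003  -0.0023 -1.    ] F [ 0.25 -0.   -0.35] w 0.0452 j [ 0.87  0.52 -0.47  1.44  0.24  1.23  0.46]
shift units [ 0.1001 -0.1959  0.0827] turn z units 0.1335
top knob 86 ((755.8399658203125, -539.2476806640625), (25.765390396118164, 665.2213134765625), 51.253379821777344)
top packet 267 ((404.6906433105469, -299.25390625), (84.72906494140625, 17.120361328125), 70.19032287597656)
wrist knob 743 ((507.13690185546875, -340.5377197265625), (13.846275329589844, 32.03307342529297), 5.156101703643799)
wrist packet 1917 ((405.06854248046875, -300.3694152832031), (85.50154876708984, 17.827396392822266), 69.8502197265625)
```

The wrist camera puts the knob at (507, -340.5), so travel is about 18 mm. The packet is at (405, -299.7), yaw -20°, confirmed in two views.

{"op": "arm_command", "data": {
  "moves": [
    [[0.0164,-0.0328,0.0138],[0,0,0]],
    [[0.0164,-0.0328,0.0138],[0,0,0]],
    [[0.0164,-0.0328,0.0138],[0,0,0]],
    [[0.0164,-0.0328,0.0138],[0,0,0]],
    [[0.0164,-0.0328,0.0138],[0,0,0]],
    [[0.0164,-0.0328,0.0138],[0,0,0]],
    [[0,0,0],[0,0,0.0336]],
    [[0,0,0],[0,0,0.0336]],
    [[0,0,0],[0,0,0.0336]],
    [[0,0,0],[0,0,0.0336]],
    [[0,0,0],[0,0,0]],
    [[0,0,0],[0,0,0]]
  ]
}}

```text
t: 6.25
position: [0.403, -0.2982, 0.1371]
orientation: [[0.339, 0.941, -0.003], [0.941, -0.339, 0.002], [0.001, -0.003, -1.0]]
ft_force: [0.6, 0.7, -0.1]
grip_width: 0.0448
finger_force: 0.0
```

```bash
python3 - <<'E'
from h import *
go(.405,-.2997,.044,-20)
c=cal("wrist"); im,d=read_camera("wrist"); save("w3",im); W=cloud(d,c); H,S,V=cv2.split(cv2.cvtColor(im,cv2.COLOR_RGB2HSV)); z=W[...,2]
m=(S<100)&(V>90)&(z>.048)&(z<.062)&(W[...,0]>.35)&(W[...,0]<.45)&(W[...,1]<-.24)&(W[...,1]>-.36); P=W[m]*1000; print("packet",len(P),cv2.minAreaRect(P[:,:2].astype(np.float32)) if len(P)>4 else 0)
E
```

```text
t 6.25 p [ 0.403  -0.2982  0.1371] yaw -19.81 Rz [-0.0026  0.0016 -1.    ] F [ 0.63  0.66 -0.11] w 0.0448 j [ 0.93  0.35 -0.4   1.8   0.16  1.03  0.12]
shift units [-0.0015  0.0054  0.1862] turn z units 0.0011
packet 2319 ((405.1491394042969, -300.0841064453125), (84.8035659790039, 16.495723724365234), 69.80298614501953)
```

{"op": "arm_command", "data": {
  "moves": [
    [[-0.002,0.0054,0.03],[0,0,0.001]],
    [[0,0,0.045],[0,0,0]],
    [[0,0,0.045],[0,0,0]],
    [[0,0,0.04],[0,0,0]],
    [[0,0,0.026],[0,0,0]],
    [[0,0,0],[0,0,0]],
    [[0,0,0],[0,0,0]]
  ]
}}

```text
t: 6.88
position: [0.4055, -0.3001, 0.0446]
orientation: [[0.343, 0.939, -0.002], [0.939, -0.343, 0.002], [0.001, -0.002, -1.0]]
ft_force: [-0.4, 0.1, 0.6]
grip_width: 0.045
finger_force: 0.0
```

{"op": "arm_command", "data": {
  "moves": [
    [[0,0,0],[0,0,0]],
    [[0,0,0],[0,0,0]],
    [[0,0,0],[0,0,0]],
    [[0,0,0],[0,0,0]],
    [[0,0,0],[0,0,0]],
    [[0,0,0],[0,0,0]]
  ],
  "jaw": 0,
  "newtons": 25
}}

```text
t: 7.38
position: [0.4071, -0.3012, 0.0466]
orientation: [[0.344, 0.939, 0.002], [0.939, -0.344, -0.002], [-0.001, 0.002, -1.0]]
ft_force: [0.1, 0.6, 6.2]
grip_width: 0.0162
finger_force: 31.3
```

{"op": "arm_command", "data": {
  "moves": [
    [[0,0,-0.03],[0,0,0]],
    [[0,0,-0.05],[0,0,0]],
    [[0,0,-0.05],[0,0,0]],
    [[0,0,-0.05],[0,0,0]],
    [[0,0,-0.03],[0,0,-0.0335]],
    [[0,0,0],[0,0,-0.0335]],
    [[0,0,0],[0,0,-0.0335]],
    [[0,0,0],[0,0,-0.0335]],
    [[0,0,0],[0,0,0]],
    [[0,0,0],[0,0,0]]
  ]
}}

```text
t: 8.22
position: [0.4058, -0.3005, 0.1501]
orientation: [[-0.067, 0.998, -0.001], [0.998, 0.067, 0.001], [0.001, -0.001, -1.0]]
ft_force: [-0.0, 0.6, -1.1]
grip_width: 0.0159
finger_force: 30.4
```

```bash
python3 - <<'E'
from h import *
go(.594,-.3343,.144,4.2)
E
```

```text
t 8.22 p [ 0.4058 -0.3005  0.1501] yaw 3.83 Rz [-6.e-04  6.e-04 -1.e+00] F [-0.05  0.57 -1.14] w 0.0159 j [ 0.99  0.35 -0.49  1.78  0.19  1.06  0.5 ]
shift units [-0.0926  0.371   0.0118] turn z units -0.0021
```

{"op": "arm_command", "data": {
  "moves": [
    [[0,0,-0.03],[0,0,-0.002]],
    [[0,0,-0.03],[0,0,0]],
    [[-0.0116,0.0464,0],[0,0,0]],
    [[-0.0116,0.0464,0],[0,0,0]],
    [[-0.0116,0.0464,0],[0,0,0]],
    [[-0.0116,0.0464,0],[0,0,0]],
    [[-0.0116,0.0464,0],[0,0,0]],
    [[-0.0116,0.0464,0],[0,0,0]],
    [[-0.0116,0.0464,0],[0,0,0]],
    [[-0.0116,0.0464,0],[0,0,0]],
    [[0,0,0],[0,0,0]],
    [[0,0,0],[0,0,0]]
  ]
}}

```text
t: 9.22
position: [0.5954, -0.3318, 0.1789]
orientation: [[-0.075, 0.997, -0.002], [0.997, 0.075, 0.002], [0.002, -0.001, -1.0]]
ft_force: [0.3, 0.5, -1.4]
grip_width: 0.0162
finger_force: 30.3
```

```bash
python3 - <<'E'
from h import *
go(.594,-.3343,.053,4.2)
for n in("side",):
    c=cal(n); im,d=read_camera(n); save("s4",cv2.resize(im[100:240,230:430],None,fx=3,fy=3)); W=cloud(d,c)
E
```

```text
t 9.22 p [ 0.5954 -0.3318  0.1789] yaw 4.33 Rz [-0.0016  0.0016 -1.    ] F [ 0.3   0.54 -1.41] w 0.0162 j [ 0.74  0.68 -0.46  1.2   0.29  1.33  0.38]
shift units [-0.0052 -0.0028  0.2518] turn z units 0.0007
```

View pics/s4.png

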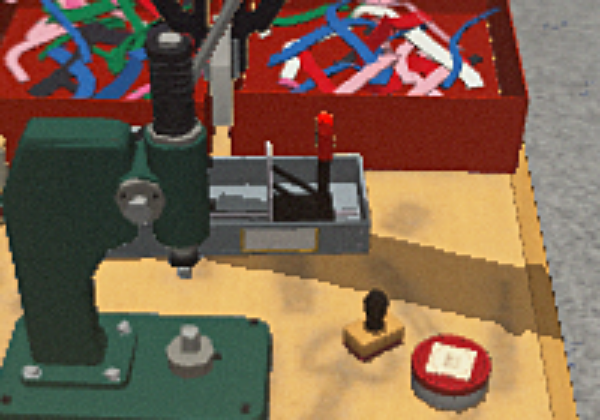

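The side crop shows the packet hanging upright at about (222,95) above the tray, partly hidden by the press lever. The bay is clear.

{"op": "arm_command", "data": {
  "moves": [
    [[-0.005,-0.003,0.02],[0,0,0.0007]],
    [[0,0,0.05],[0,0,0]],
    [[0,0,0.05],[0,0,0]],
    [[0,0,0.05],[0,0,0]],
    [[0,0,0.03],[0,0,0]],
    [[0,0,0.02],[0,0,0]],
    [[0,0,0.015],[0,0,0]],
    [[0,0,0.01],[0,0,0]],
    [[0,0,0.005],[0,0,0]],
    [[0,0,0],[0,0,0]],
    [[0,0,0],[0,0,0]]
  ]
}}

```text
t: 10.18
position: [0.5941, -0.3357, 0.0564]
orientation: [[-0.073, 0.997, 0.002], [0.997, 0.073, -0.001], [-0.001, 0.002, -1.0]]
ft_force: [0.3, 0.4, -0.1]
grip_width: 0.0162
finger_force: 30.3
```

{"op": "arm_command", "data": {
  "moves": [
    [[0,0,0.003],[0,0,0]],
    [[0,0,0.002],[0,0,0]],
    [[0,0,0],[0,0,0]],
    [[0,0,0],[0,0,0]]
  ]
}}

```text
t: 10.52
position: [0.5936, -0.3354, 0.053]
orientation: [[-0.074, 0.997, 0.0], [0.997, 0.074, -0.0], [-0.0, 0.0, -1.0]]
ft_force: [0.5, 0.1, -0.3]
grip_width: 0.0161
finger_force: 30.3
```

{"op": "arm_command", "data": {
  "moves": [
    [[0,0,0],[0,0,0]],
    [[0,0,0],[0,0,0]],
    [[0,0,0],[0,0,0]],
    [[0,0,0],[0,0,0]],
    [[0,0,-0.015],[0,0,0]],
    [[0,0,-0.03],[0,0,0]],
    [[0,0,-0.05],[0,0,0]],
    [[0,0,-0.05],[0,0,0]],
    [[0,0,-0.05],[0,0,0]],
    [[0,0,-0.05],[0,0,0]],
    [[0,0,-0.02],[0,0,0]],
    [[0,0,0],[0,0,0]],
    [[0,0,0],[0,0,0]]
  ],
  "jaw": 34
}}

```text
t: 11.6
position: [0.5935, -0.3354, 0.1854]
orientation: [[-0.074, 0.997, 0.0], [0.997, 0.074, -0.0], [-0.0, 0.0, -1.0]]
ft_force: [-0.5, -0.1, -0.2]
grip_width: 0.0337
finger_force: 0.0
```

```bash
python3 - <<'E'
from h import *
go(.507,-.3406,.186,4.2)
c=cal("wrist"); im,d=read_camera("wrist"); save("w5",im); W=cloud(d,c); H,S,V=cv2.split(cv2.cvtColor(im,cv2.COLOR_RGB2HSV)); x,y,z=np.moveaxis(W,-1,0)
m=(z>.053)&(z<.066)&(x>.57)&(x<.622)&(y<-.27)&(y>-.40); P=W[m]*1000; print("packet",len(P),cv2.minAreaRect(P[:,:2].astype(np.float32)) if len(P)>4 else 0, np.percentile(P[:,2],[5,50,95]))
m=((H<8)|(H>172))&(S>150)&(z>.097)&(z<.115)&(x>.4); P=W[m]*1000; print("knob",len(P),cv2.minAreaRect(P[:,:2].astype(np.float32)))
E
```

```text
t 11.6 p [ 0.5935 -0.3354  0.1854] yaw 4.22 Rz [ 2.e-04 -3.e-04 -1.e+00] F [-0.5  -0.12 -0.19] w 0.0337 j [ 0.74  0.67 -0.46  1.19  0.29  1.34  0.38]
shift units [ 0.0024 -0.1732 -0.0012] turn z units 0.0001
packet 1673 ((592.0601806640625, -335.0404052734375), (16.532278060913086, 84.58651733398438), 4.546867370605469) [60.3520993  61.51011499 62.63743501]
knob 809 ((508.54376220703125, -341.2038269042969), (13.873635292053223, 32.83954620361328), 3.727497100830078)
```

View pics/w5.png

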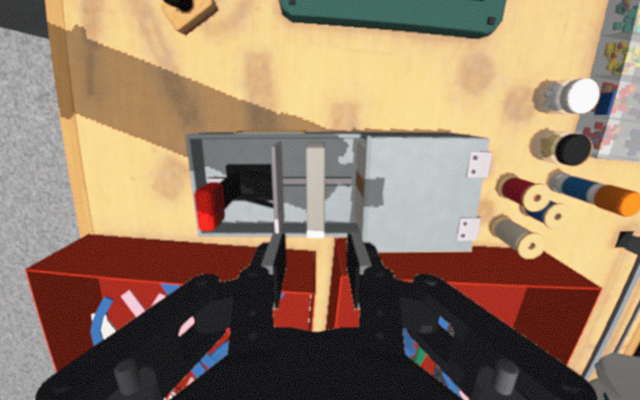

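The wrist view shows the packet standing square in the bay at (315,190), mid-lane. Its top is at 61.5 mm, so it is on the floor, and the follower plate is at (278,188). Next I'll return to the knob.

{"op": "arm_command", "data": {
  "moves": [
    [[0,-0.0428,0],[0,0,0]],
    [[0,-0.0428,0],[0,0,0]],
    [[0.001,-0.0428,0],[0,0,0]],
    [[0,-0.0428,0],[0,0,0]],
    [[0,0,0],[0,0,0]],
    [[0,0,0.04],[0,0,0]],
    [[0,0,0.05],[0,0,0]],
    [[0,0,0.04],[0,0,0]],
    [[0,0,0.033],[0,0,0]],
    [[0,0,0],[0,0,0]],
    [[0,0,0],[0,0,0]]
  ],
  "jaw": 50
}}

```text
t: 12.57
position: [0.5069, -0.3402, 0.1015]
orientation: [[-0.074, 0.997, -0.004], [0.997, 0.074, 0.003], [0.003, -0.004, -1.0]]
ft_force: [1.4, 0.5, 0.4]
grip_width: 0.0502
finger_force: 0.0
```

{"op": "arm_command", "data": {
  "moves": [
    [[0,0,0],[0,0,0]],
    [[0,0,0],[0,0,0]],
    [[0,0,0],[0,0,0]],
    [[0,0,0],[0,0,0]],
    [[0,0,0],[0,0,0]],
    [[0,0,0],[0,0,0]],
    [[0,0,0],[0,0,0]]
  ],
  "jaw": 0,
  "newtons": 30
}}

```text
t: 13.15
position: [0.5087, -0.3416, 0.1053]
orientation: [[-0.074, 0.997, 0.002], [0.997, 0.074, -0.001], [-0.001, 0.001, -1.0]]
ft_force: [-1.4, -0.1, 5.8]
grip_width: 0.0134
finger_force: 33.5
```

{"op": "arm_command", "data": {
  "moves": [
    [[0,0.005,0],[0,0,0]],
    [[0,0.008,0],[0,0,0]],
    [[0,0.01,0],[0,0,0]],
    [[0,0.01,0],[0,0,0]],
    [[0,0.005,0],[0,0,0]],
    [[0,0.004,0],[0,0,0]],
    [[0,0.003,0],[0,0,0]]
  ]
}}

```text
t: 13.73
position: [0.5291, -0.3401, 0.1053]
orientation: [[-0.073, 0.997, -0.003], [0.997, 0.073, -0.001], [-0.001, -0.003, -1.0]]
ft_force: [-5.8, 0.7, 9.1]
grip_width: 0.0133
finger_force: 34.0
```

{"op": "arm_command", "data": {
  "moves": [
    [[0,0.004,0],[0,0,0]],
    [[0,0.004,0],[0,0,0]],
    [[0,0.004,0],[0,0,0]],
    [[0,0.004,0],[0,0,0]],
    [[0,0.004,0],[0,0,0]],
    [[0,0.004,0],[0,0,0]],
    [[0,0.004,0],[0,0,0]],
    [[0,0.004,0],[0,0,0]],
    [[0,0.004,0],[0,0,0]],
    [[0,0.004,0],[0,0,0]],
    [[0,0.004,0],[0,0,0]],
    [[0,0.004,0],[0,0,0]],
    [[0,0.004,0],[0,0,0]],
    [[0,0.004,0],[0,0,0]]
  ]
}}

```text
t: 14.9
position: [0.5568, -0.338, 0.1053]
orientation: [[-0.073, 0.997, -0.003], [0.997, 0.073, -0.001], [-0.001, -0.003, -1.0]]
ft_force: [-6.2, 1.8, 9.7]
grip_width: 0.0135
finger_force: 34.0
```

{"op": "arm_command", "data": {
  "moves": [
    [[0,0.002,0],[0,0,0]],
    [[0,0.002,0],[0,0,0]],
    [[0,0.002,0],[0,0,0]],
    [[0,0.002,0],[0,0,0]]
  ]
}}

```text
t: 15.23
position: [0.5607, -0.3377, 0.1053]
orientation: [[-0.073, 0.997, -0.003], [0.997, 0.073, -0.001], [-0.001, -0.003, -1.0]]
ft_force: [-6.9, 1.5, 8.5]
grip_width: 0.0132
finger_force: 34.0
```

{"op": "arm_command", "data": {
  "moves": [
    [[0,0.002,0],[0,0,0]],
    [[0,0.002,0],[0,0,0]],
    [[0,0.002,0],[0,0,0]],
    [[0,0.002,0],[0,0,0]]
  ]
}}

```text
t: 15.57
position: [0.5647, -0.3374, 0.1053]
orientation: [[-0.073, 0.997, -0.003], [0.997, 0.073, -0.001], [-0.001, -0.003, -1.0]]
ft_force: [-6.8, 1.8, 9.9]
grip_width: 0.0138
finger_force: 34.0
```

{"op": "arm_command", "data": {
  "moves": [
    [[0,0.002,0],[0,0,0]],
    [[0,0.002,0],[0,0,0]],
    [[0,0.002,0],[0,0,0]],
    [[0,0.002,0],[0,0,0]]
  ]
}}

```text
t: 15.9
position: [0.5687, -0.3371, 0.1053]
orientation: [[-0.073, 0.997, -0.003], [0.997, 0.073, -0.001], [-0.001, -0.003, -1.0]]
ft_force: [-6.6, 0.8, 9.1]
grip_width: 0.0132
finger_force: 34.0
```

{"op": "arm_command", "data": {
  "moves": [
    [[0,0.002,0],[0,0,0]],
    [[0,0.002,0],[0,0,0]],
    [[0,0.002,0],[0,0,0]]
  ]
}}

```text
t: 16.15
position: [0.5716, -0.3369, 0.1053]
orientation: [[-0.073, 0.997, -0.004], [0.997, 0.073, -0.001], [-0.001, -0.004, -1.0]]
ft_force: [-7.5, 1.0, 9.1]
grip_width: 0.0138
finger_force: 34.0
```

{"op": "arm_command", "data": {
  "moves": [
    [[0,0.002,0],[0,0,0]],
    [[0,0.002,0],[0,0,0]],
    [[0,0.002,0],[0,0,0]]
  ]
}}

```text
t: 16.4
position: [0.5745, -0.3367, 0.1053]
orientation: [[-0.073, 0.997, -0.004], [0.997, 0.073, -0.001], [-0.0, -0.004, -1.0]]
ft_force: [-6.5, 1.1, 8.5]
grip_width: 0.0135
finger_force: 34.0
```

{"op": "arm_command", "data": {
  "moves": [
    [[0,0.002,0],[0,0,0]],
    [[0,0.002,0],[0,0,0]],
    [[0,0.002,0],[0,0,0]]
  ]
}}

```text
t: 16.65
position: [0.5774, -0.3365, 0.1053]
orientation: [[-0.073, 0.997, -0.004], [0.997, 0.073, -0.001], [-0.0, -0.004, -1.0]]
ft_force: [-6.8, 0.5, 9.3]
grip_width: 0.0138
finger_force: 34.0
```

{"op": "arm_command", "data": {
  "moves": [
    [[0,0.002,0],[0,0,0]],
    [[0,0.002,0],[0,0,0]]
  ]
}}

```text
t: 16.82
position: [0.5793, -0.3363, 0.1053]
orientation: [[-0.073, 0.997, -0.004], [0.997, 0.073, -0.001], [-0.0, -0.004, -1.0]]
ft_force: [-7.6, 2.2, 8.8]
grip_width: 0.0133
finger_force: 34.0
```

{"op": "arm_command", "data": {
  "moves": [
    [[0,0.002,0],[0,0,0]],
    [[0,0.002,0],[0,0,0]]
  ]
}}

```text
t: 16.98
position: [0.5796, -0.3363, 0.1053]
orientation: [[-0.072, 0.997, -0.008], [0.997, 0.072, -0.0], [0.0, -0.008, -1.0]]
ft_force: [-12.7, 3.0, 12.4]
grip_width: 0.0133
finger_force: 34.6
```

{"op": "arm_command", "data": {
  "moves": [
    [[0,0.002,0],[0,0,0]],
    [[0,0.002,0],[0,0,0]]
  ]
}}

```text
t: 17.15
position: [0.5809, -0.3363, 0.1053]
orientation: [[-0.072, 0.997, -0.009], [0.997, 0.072, -0.0], [0.0, -0.009, -1.0]]
ft_force: [-13.0, 2.9, 14.1]
grip_width: 0.0134
finger_force: 34.9
```

The felt force jumped from about 7 N to 13 N at knob x≈0.580, so the row has come home against the plate and it is yielding. I'll press slightly more, then ease the stored push out before letting go.

{"op": "arm_command", "data": {
  "moves": [
    [[0,0.001,0],[0,0,0]],
    [[0,0,0],[0,0,0]],
    [[0,0,0],[0,0,0]],
    [[0,0,0],[0,0,0]],
    [[0,0,0],[0,0,0]]
  ]
}}

```text
t: 17.57
position: [0.5813, -0.3362, 0.1053]
orientation: [[-0.072, 0.997, -0.009], [0.997, 0.072, -0.0], [0.0, -0.009, -1.0]]
ft_force: [-12.6, 2.2, 13.2]
grip_width: 0.0134
finger_force: 34.8
```

{"op": "arm_command", "data": {
  "moves": [
    [[0,-0.002,0],[0,0,0]],
    [[0,-0.002,0],[0,0,0]],
    [[0,0,0],[0,0,0]],
    [[0,0,0],[0,0,0]]
  ]
}}

```text
t: 17.9
position: [0.5812, -0.3362, 0.1053]
orientation: [[-0.073, 0.997, -0.005], [0.997, 0.073, -0.001], [-0.0, -0.005, -1.0]]
ft_force: [-8.0, 1.7, 8.9]
grip_width: 0.0133
finger_force: 34.1
```

{"op": "arm_command", "data": {
  "moves": [
    [[0,-0.002,0],[0,0,0]],
    [[0,0,0],[0,0,0]],
    [[0,0,0],[0,0,0]]
  ]
}}

```text
t: 18.15
position: [0.5812, -0.3362, 0.1053]
orientation: [[-0.073, 0.997, -0.003], [0.997, 0.073, -0.001], [-0.0, -0.003, -1.0]]
ft_force: [-5.7, 0.7, 8.5]
grip_width: 0.0135
finger_force: 33.9
```

{"op": "arm_command", "data": {
  "moves": [
    [[0,0,0],[0,0,0]],
    [[0,0,0],[0,0,0]],
    [[0,0,0],[0,0,0]],
    [[0,0,0],[0,0,0]],
    [[0,0,0],[0,0,0]],
    [[0,0,-0.03],[0,0,0]],
    [[0,0,-0.05],[0,0,0]],
    [[0,0,-0.05],[0,0,0]],
    [[0,0,-0.04],[0,0,0]],
    [[0,0,0],[0,0,0]],
    [[0,0,0],[0,0,0]]
  ],
  "jaw": 45
}}

```text
t: 19.07
position: [0.5839, -0.3359, 0.1904]
orientation: [[-0.074, 0.997, 0.003], [0.997, 0.074, -0.001], [-0.002, 0.003, -1.0]]
ft_force: [-0.0, 0.2, -0.7]
grip_width: 0.0451
finger_force: 0.0
```

```bash
python3 - <<'E'
from h import *
go(.58,-.3365,.186,4.2)
c=cal("wrist"); im,d=read_camera("wrist"); save("w6",im); W=cloud(d,c); H,S,V=cv2.split(cv2.cvtColor(im,cv2.COLOR_RGB2HSV)); x,y,z=np.moveaxis(W,-1,0)
m=((H<8)|(H>172))&(S>150)&(z>.097)&(z<.115)&(x>.4); P=W[m]*1000; print("knob",len(P),cv2.minAreaRect(P[:,:2].astype(np.float32)))
E
```

```text
t 19.07 p [ 0.5839 -0.3359  0.1904] yaw 4.22 Rz [ 0.0031 -0.0015 -1.    ] F [-0.01  0.24 -0.74] w 0.0451 j [ 0.76  0.65 -0.46  1.22  0.28  1.33  0.39]
shift units [-0.0006 -0.0078  0.0087] turn z units 0.0001
knob 675 ((580.4575805664062, -335.5589904785156), (14.079477310180664, 32.688838958740234), 3.69423246383667)
```

View pics/w6.png

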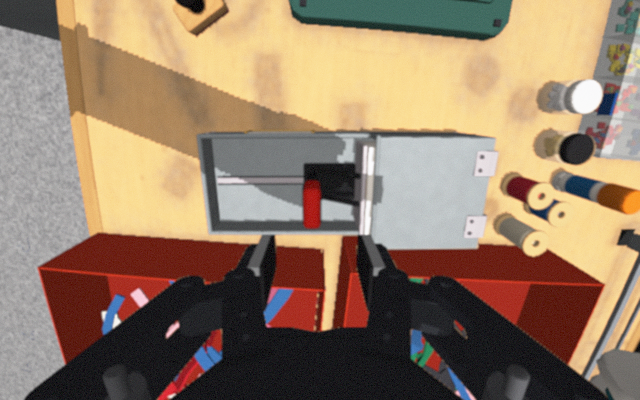

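The wrist view shows the knob at (313,205), world x 580.5, so it did not slip back. The follower plate is close behind the packet at the cover mouth (365,190), and the gripper is clear of everything.

```bash
python3 -c "
from h import *
print(close_job())"
```

```text
the job is handed in; nothing more can be done
None
```

The packet stands in the tray and the follower is pushed up to hold the row against the sprung plate. It pressed with roughly 6 N, well short of the 20 N crease limit, and the knob had not slipped back when checked after letting go. I handed the job in at about 19 s; no result was shown.

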